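# Prove the bench stop button and re-arm the line

## Task

Check the stop station of the compressor bench: with the fingertips, push the big mushroom button straight in until it latches, let go so that it stays in by itself, then push one of its ears round clockwise (seen from above) until the latch lets go and the button pops out. Then press the flat round button on the smaller box fully in to re-arm the line, and let go. Do not grip the mushroom between the fingers, do not press the re-arm button while the mushroom is in, and leave everything else on the bench where it lies.

Things in the scene. Friction and masses are not known exactly. Their poses are not given: they have to be found in the camera images.
- stop_box: larger grey box, 112 x 112 x 70 tall, fixed, left or right of the smaller box; origin at the centre of its underside. On its top, on its vertical centre line: a collar (29 radius up to 74 above the bench, then 23 radius up to 85) and above it the black mushroom button with two ears, which point to the box's +y and -y when untwisted
- stop_top (a point): centre of the flat top of the mushroom head, on its axis, 124 above the bench when out; moves and turns with the head; z up, y towards ear a. The head is round, 28 radius, 24 thick (underside 100 above the bench when out). Head and ears sit 9 lower when latched in
- ear_a (a point): on the top face of one ear, 40 from the axis, mid-width; moves with it. The ears stick out from the head, half a turn apart, to 50 from the axis; each is 16 wide and 20 tall (100 to 120 above the bench when out, 91 to 111 latched), nothing beneath but the box top at 70
- ear_b (a point): the same point on the other ear
- stop (a joint): how far the mushroom is pushed in, m: 0 is out, 0.011 is the end stop. A return spring (4 N when out, 8 N fully in) pushes it out; past about 0.0095 an inside latch snaps (about 11 N in all is needed to get there), and when let go it then stays at about 0.009
- stop_twist (a joint): how far the head is twisted, rad: 0 at rest, grows clockwise seen from above, end stop at 0.9; a light spring (0.04 to 0.14 N m) turns it back to 0 when let go. A latched head pops out by itself at 0.5 to 0.62 rad
- reset_box: smaller grey box, 80 x 80 x 60 tall, fixed to the bench, with one flat round black push button (18 radius) in a metal ring (26 radius, up to 72 above the bench) at the centre of its top; origin at the centre of its underside
- reset_top (a point): centre of the top face of the flat round re-arm button, 82 above the bench when out; moves with it
- reset (a joint): how far the re-arm button is pushed in, m: 0 out, 0.006 fully in (about 5 N); springs back when let go
- drier: copper filter drier, spindle-shaped, 120 long, 28 diameter, lying between the two boxes; origin under its middle
- screwdriver: screwdriver lying on the bench to one side
- wrench: wrench lying on the bench to one side
- flux_can: closed aluminium can, 60 diameter, 75 tall; origin at centre of its underside
- fan_motor: square aluminium fan motor 65 x 65 x 45 with a shaft on top up to 85 high; origin at centre of its underside
- flare_union: standing brass fitting, 28 diameter, 36 tall; origin at centre of its underside
- u_bend: bent copper tube, 100 x 42 x 10, lying flat; origin at its middle on the bench
Mind the look-alikes: they are no part of the job. What is shaped like the stop_box but pink or purple is not meant.

How it is judged:
By the outcome, as a careful person would: the job done as asked, in the order asked, and still so for the second after the job is handed in, with the robot touching nothing.
It also fails if it takes over 48 s, if anything falls off the work surface, if the arm or the gripper's body presses on something with over 40 N, if the wrist force passes 120 N, or if a joint passes its speed limit or range.

## Robot

A 6-joint arm with a two-finger parallel gripper is mounted at the origin on the work surface. World frame = base frame: x ahead of the robot, y to its left, z up, the work surface at z = 0. Lengths are in m, angles in rad, forces in N, time in s.
With the tool pointing down it reaches from about 0.3 to 0.75 m from the base axis. Payload 8.5 kg.
Tool frame: the origin (TCP) lies where the fingers leave the gripper's body, on its centre line; the fingertips stand 73 mm ahead of it and the grasp point (between the pads) lies 54 mm ahead of it; z points along the fingers, y is the line along which they close (so a half turn about z gives the same grasp; the last joint's range is limited). The gripper opens to 85 mm and grips with 20 to 120 N. Pads are 22 mm wide; open, the fingers measure 114 mm over their backs; the gripper's body (76 mm by 85 mm) begins 54 mm behind the grasp point. The pads swing forward as they close: fully open they stand 13 mm farther back than shut.
Start: joints at [-1.41, 0.381, 1.297, -0, 1.464, -0.215], TCP at [0.202, -0.512, 0.304] pointing down, gripper open.
Joint ranges: [-3.11, 3.11], [-0.89, 2.33], [0.22, 2.48], [-1.42, 4.56], [0.17, 2.85], [-2.88, 2.88]. Speed limits (rad/s): [2.39, 2.39, 3.14, 3.14, 3.14, 3.14].

## Interface

Orientations are given as [roll, pitch, yaw] about the fixed x, y, z axes, in that order (R = Rz(yaw) Ry(pitch) Rx(roll)).
In Python, from workcell import env gives the robot as it stands.
- The arm moves only by the tool servo_tool, never from a script. Its argument "commands" is one flat list of numbers, 4 for each row, row after row: the shift along the tool's x, y, z in mm, then the turn about the tool's z in rad. In form: [dx, dy, dz, twist, dx, dy, dz, twist, ...]. A call has exactly 5 rows; each row shifts and turns the commanded pose from where the row before left it, along the tool's axes as they then stand; what a row does not reach is not made up. A row lasts 1/12 s, in which the tool goes at most 41.7 mm and 7.16 degrees, less where a joint would pass 70% of its speed; a pose out of reach is approached as far as the arm can. A call with a gripper value outside its range is refused whole. "claw" is the closure, from -1 (fully open) to 1 (shut), set as the call begins (left out, the last holds). The fingers move at their own pace and stop on an object; "grip_force" is the grip in N (left out, the last holds). Time passes only in rows, so rows that do not move let the fingers close, or fill a call up. It gives the time, the measured TCP pose, the force, the opening and the grip force at its end, in the units of the state.
- env.read_state(): the state, without advancing time (a new reading comes with each control period).
- env.capture(name): name is "scene" or "top" or "wrist"; returns a dict with "color" (400x640x3 uint8, red, green, blue), "depth" (400x640 float32, m along the optical axis (not along the pixel's ray), 0 where there is no reading), "fx", "fy", "cx", "cy" (pixels), "cam_to_world" (4x4, takes a point from camera to world coordinates). Camera axes: x right, y up, looking along -z (the intrinsics and any distortion apply to the point x, -y, -z); pixel columns grow to the right and rows downward; lengths in m; the calibration is good to about 2 mm. A picture is of the moment at which its call begins.
- env.finish_job(): hands the job in; it is judged then, once.
The state is a dict: "time": time; "q": joint angles; "qvel": joint speeds; "tau": joint torques, N m; "position": TCP position; "tool_rot": TCP orientation; "wrist_force": force on the tool from outside, world axes, zero at the start; "torque": the same for the moment, N m; "gripper_width": finger opening in m; "gripper_force": force on a finger pad.
Only numpy, scipy, OpenCV 4.12 (cv2) and the standard library are available. Lean on these libraries where they do the work, as an engineer would, in place of code of your own. Each camera call takes 0.05 s, during which the arm holds its last target. There are 200 camera calls.

## Working session

There is one attempt and no reset: what is moved stays moved. The work goes in short steps, Python scripts to look and compute and a tool call to move; the robot and the scene stay as the last step left them, time stands still between calls to the robot, and variables do not carry over. Pictures are saved under pics/ and viewed, at most 10 in all, crops included, and the job is handed in when it is done.

Besides the shell and the picture viewer there is one more tool, called by a JSON object that holds its "fn" and its "kwargs", one argument or row to a line. servo_tool: Moves the arm, as the interface text tells. Its arguments: {"type":"object","properties":{"commands":{"type":"array"},"claw":{"type":"number"},"grip_force":{"type":"number"}},"required":["commands"]}

```bash
mkdir -p pics
cat > h.py <<'E'
import numpy as np, cv2
from workcell import env
def pts(c):
    d=c["depth"]; v,u=np.mgrid[:d.shape[0],:d.shape[1]]
    P=np.stack([(u-c["cx"])/c["fx"]*d,-(v-c["cy"])/c["fy"]*d,-d],-1)
    T=np.array(c["cam_to_world"]); return P@T[:3,:3].T+T[:3,3]
E
python3 - <<'E'
from h import *
for n in ("top","scene"):
    c=env.capture(n); cv2.imwrite(f"pics/{n}1.png",c["color"][...,::-1]); np.savez(f"{n}1.npz",**{k:np.array(v) for k,v in c.items()})
    P=pts(c); print(n,c["fx"],np.array(c["cam_to_world"])[:3,3], (c["depth"]>0).mean(), c.keys())
    if n=="top":
        cv2.imwrite("pics/hmap.png",(np.clip(P[...,2],0,.14)/.14*255).astype(np.uint8))
s=env.read_state(); print(s)
E
```

```text
top 368.10543800104585 [0.35313945 0.00131849 1.28042876] 0.99604296875 dict_keys(['color', 'depth', 'fx', 'fy', 'cx', 'cy', 'cam_to_world'])
scene 365.8807426179646 [ 0.79382897 -0.55865144  0.85817445] 0.995890625 dict_keys(['color', 'depth', 'fx', 'fy', 'cx', 'cy', 'cam_to_world'])
{'time': 0.1, 'q': array([-1.41027915e+00,  3.81129777e-01,  1.29817556e+00, -7.43335978e-06,
        1.46360543e+00, -2.15295752e-01]), 'qvel': array([ 0.00101426, -0.00010076, -0.00359206, -0.00012261, -0.0005597 ,
       -0.00104892]), 'tau': array([ 4.17670584e-03, -4.49216080e+01, -2.31658369e+01, -1.67831595e-04,
        3.63126026e-03,  1.39448406e-05]), 'position': array([ 0.20183592, -0.51143886,  0.30337601]), 'tool_rot': array([-3.14030339e+00, -2.74377698e-04,  3.75813547e-01]), 'wrist_force': array([ 0.36255958,  0.40714287, -0.53458022]), 'torque': array([ 0.01710702, -0.01821843,  0.04556628]), 'gripper_force': 0.0, 'gripper_width': 0.08555913447197525}
```

View pics/top1.png

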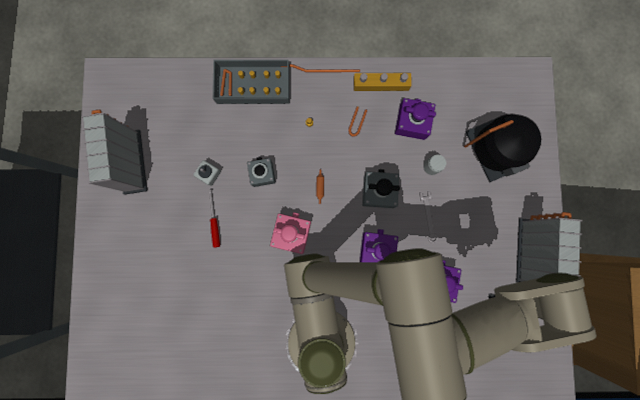

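View pics/scene1.png

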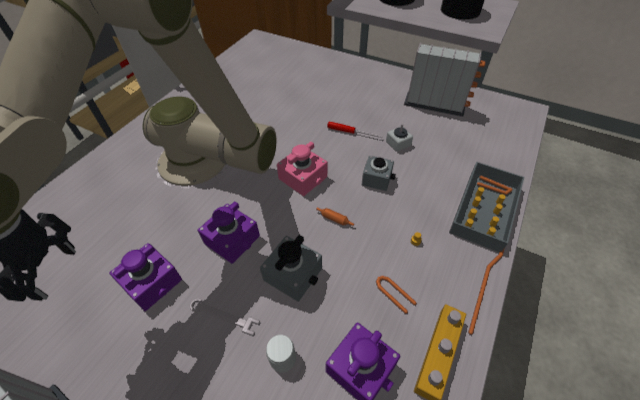

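The top view shows the grey stop box near (382,187), with its black mushroom there too, and the reset box near (261,171). The drier lies between them at (320,186). The purple and pink boxes are decoys. Next I'll measure from depth.

Run:
```python
from h import *
def box(m):
    r=cv2.minAreaRect((m*1000).astype(np.float32)); return np.round(r[0],1),np.round(r[1],1),round(r[2],1)
for n,(sr,rr) in {"top":((slice(155,215),slice(350,415)),(slice(145,195),slice(240,285))),"scene":((slice(225,305),slice(250,330)),(slice(145,195),slice(355,400)))}.items():
    c=dict(np.load(n+"1.npz")); P=pts(c); col=c["color"]
    for nm,s,lo,hi in (("head",sr,.098,.14),("head top",sr,.1215,.14),("sboxtop",sr,.06,.078),("resetbtn",rr,.077,.1),("rboxtop",rr,.053,.066)):
        Q=P[s].reshape(-1,3); k=(Q[:,2]>lo)&(Q[:,2]<hi); Q=Q[k]
        if len(Q)>3: print(n,nm,len(Q),Q.mean(0).round(4),box(Q[:,:2]),np.percentile(Q[:,2],[5,50,95]).round(4))
    cv2.imwrite(f"pics/{n}_s.png",cv2.resize(col[sr][...,::-1],None,fx=6,fy=6,interpolation=cv2.INTER_CUBIC))
a=cv2.imread("pics/top_s.png");b=cv2.imread("pics/scene_s.png")
h=max(a.shape[0],b.shape[0]);z=np.zeros((h,a.shape[1]+b.shape[1],3),np.uint8);z[:a.shape[0],:a.shape[1]]=a;z[:b.shape[0],a.shape[1]:]=b
z=cv2.resize(z,None,fx=.9,fy=.9);cv2.imwrite("pics/both.png",z[:600,:800])
print(z.shape)
```

```text
top head 321 [ 0.5113 -0.2019  0.1212] (array([ 512.4, -203. ]), array([53.8, 91.6]), 22.1) [0.1138 0.1217 0.1265]
top head top 165 [ 0.5125 -0.2015  0.124 ] (array([ 511.7, -199.6]), array([47.3, 77.7]), 20.6) [0.1218 0.1236 0.1274]
top sboxtop 808 [ 0.5091 -0.1993  0.0703] (array([ 512.5, -202.9]), array([112.2, 111.9]), 85.8) [0.0663 0.0703 0.0746]
top resetbtn 87 [0.5758 0.2025 0.0821] (array([576.1, 201.1]), array([30.7, 33. ]), 0.3) [0.0789 0.0819 0.0855]
top rboxtop 372 [0.5741 0.2013 0.0596] (array([575.9, 202.7]), array([80.2, 80.5]), 9.2) [0.0551 0.0598 0.0638]
scene head 578 [ 0.5133 -0.2101  0.1194] (array([ 510.6, -206.3]), array([54.6, 92.9]), 21.7) [0.1089 0.1207 0.1242]
scene head top 228 [ 0.5105 -0.2065  0.1229] (array([ 509.5, -208.5]), array([68.6, 46.8]), 58.3) [0.1216 0.1228 0.1249]
scene sboxtop 1355 [ 0.5184 -0.2164  0.0692] (array([ 462.6, -202.7]), array([112.1, 208.7]), 85.6) [0.065  0.0692 0.0731]
scene resetbtn 86 [0.5736 0.1977 0.0806] (array([572.6, 198.3]), array([32.4, 33.1]), 22.9) [0.0779 0.0807 0.0828]
scene rboxtop 340 [0.5765 0.1895 0.0587] (array([573.5, 198.3]), array([80. , 80.5]), 10.0) [0.0546 0.0586 0.0625]
(432, 783, 3)
```

View pics/both.png

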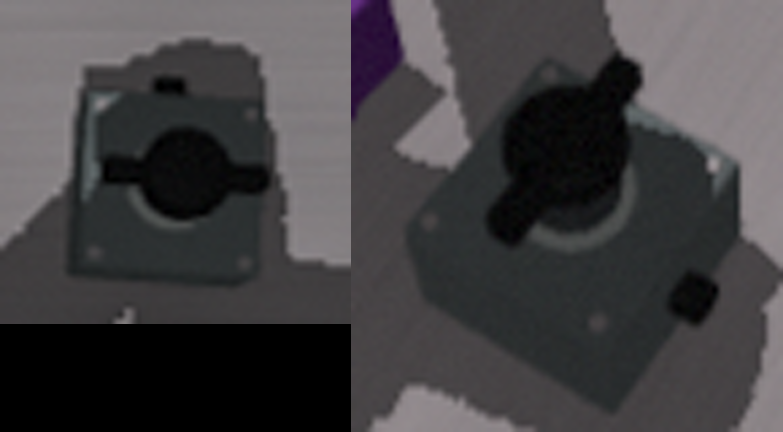

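The stop box is at about (0.512, -0.204) with yaw about -4° and ears along ±y. The reset button is at about (0.575, 0.200). I'll shut the fingers and travel over the stop box.

{"fn": "servo_tool", "kwargs": {
  "commands": [27, -11.5, 0, 0, 27, -11.5, 0, 0, 27, -11.5, 0, 0, 27, -11.5, 0, 0, 27, -11.5, 0, 0],
  "claw": 1,
  "grip_force": 40
}}

```text
time: 0.52
position: [0.3071, -0.4074, 0.3036]
tool_rot: [-3.141, -0.0, 0.375]
wrist_force: [0.6, -1.0, -0.9]
gripper_width: 0.0255
gripper_force: 0.0
```

{"fn": "servo_tool", "kwargs": {
  "commands": [27, -11.5, 0, 0, 27, -11.5, 0, 0, 27, -11.5, 0, 0, 27, -11.5, 0, 0, 27, -11.5, 0, 0]
}}

```text
time: 0.93
position: [0.4116, -0.3043, 0.3037]
tool_rot: [-3.141, 0.0, 0.376]
wrist_force: [1.3, 0.4, 0.4]
gripper_width: 0.0003
gripper_force: 0.0
```

{"fn": "servo_tool", "kwargs": {
  "commands": [27, -11.5, 0, 0, 27, -11.5, 0, 0, 27, -11.5, 0, 0, 27, -11.5, 0, 0, 27, -11.5, 0, 0]
}}

```text
time: 1.35
position: [0.5161, -0.2012, 0.3036]
tool_rot: [-3.141, 0.0, 0.376]
wrist_force: [-0.7, -0.3, -0.5]
gripper_width: -0.0001
gripper_force: 0.0
```

{"fn": "servo_tool", "kwargs": {
  "commands": [0, 0, 0, -0.12, 0, 0, 0, -0.12, 0, 0, 0, -0.12, 0, 0, 0, -0.12, 0, 0, 0, -0.12]
}}

```text
time: 1.77
position: [0.5153, -0.2023, 0.3035]
tool_rot: [-3.141, 0.0, 0.982]
wrist_force: [-1.0, 1.6, 0.7]
gripper_width: -0.0001
gripper_force: 0.0
```

{"fn": "servo_tool", "kwargs": {
  "commands": [0, 0, 0, -0.12, 0, 0, 0, -0.12, 0, 0, 0, -0.12, 0, 0, 0, -0.12, 0, 0, 0, -0.04]
}}

```text
time: 2.18
position: [0.5152, -0.2024, 0.3035]
tool_rot: [-3.141, -0.0, 1.502]
wrist_force: [1.3, 0.0, -0.3]
gripper_width: 0.0005
gripper_force: 0.0
```

Run:
```python
from h import *
c=env.capture("wrist"); P=pts(c); Q=P.reshape(-1,3)
cv2.imwrite("pics/w1.png",c["color"][...,::-1])
k=(abs(Q[:,0]-.512)<.07)&(abs(Q[:,1]+.204)<.07)
for lo,hi in ((.108,.1215),(.122,.13),(.064,.072)):
    q=Q[k&(Q[:,2]>lo)&(Q[:,2]<hi)]
    if len(q)>5: print(lo,len(q),cv2.minAreaRect((q[:,:2]*1000).astype(np.float32)),cv2.minEnclosingCircle((q[:,:2]*1000).astype(np.float32)),np.median(q[:,2]))
```

```text
0.108 1816 ((512.6637573242188, -202.57765197753906), (55.122337341308594, 90.92207336425781), 22.21042823791504) ((511.11773681640625, -201.74693298339844), 48.424556732177734) 0.11963749969574658
0.122 2216 ((513.2371215820312, -203.3844451904297), (46.98918533325195, 46.60808181762695), 9.344511985778809) ((513.1520385742188, -203.5366668701172), 24.24579429626465) 0.12329677845470466
0.064 7980 ((513.125732421875, -203.34249877929688), (111.16748046875, 112.27700805664062), 85.9505386352539) ((513.2682495117188, -203.73011779785156), 76.76034545898438) 0.06992645833129085
```

View pics/w1.png

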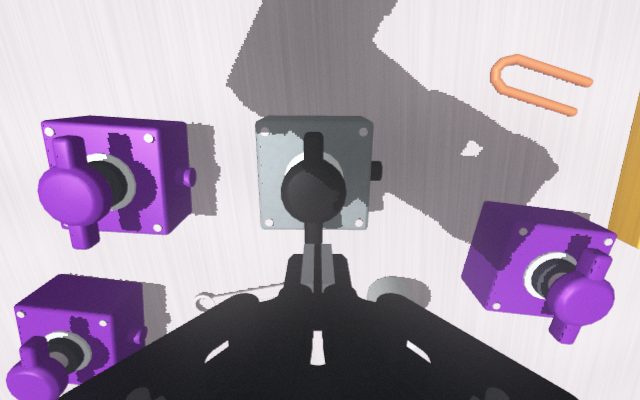

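The wrist view shows the mushroom at (315,190) with its ears along the image vertical, between purple decoys. Its centre is at (0.513, -0.2034). I'll go down and press slowly.

{"fn": "servo_tool", "kwargs": {
  "commands": [-1, -2, 19, 0, 0, 0, 19, 0, 0, 0, 19, 0, 0, 0, 19, 0, 0, 0, 19, 0]
}}

```text
time: 2.65
position: [0.513, -0.2032, 0.2078]
tool_rot: [-3.141, -0.0, 1.494]
wrist_force: [0.6, -0.3, 0.5]
gripper_width: 0.0003
gripper_force: 0.0
```

{"fn": "servo_tool", "kwargs": {
  "commands": [0, 0, 3, 0, 0, 0, 3, 0, 0, 0, 3, 0, 0, 0, 3, 0, 0, 0, 1, 0]
}}

```text
time: 3.07
position: [0.5134, -0.2034, 0.1964]
tool_rot: [3.141, 0.001, 1.496]
wrist_force: [0.5, -0.4, 2.5]
gripper_width: -0.0002
gripper_force: 1.5
```

{"fn": "servo_tool", "kwargs": {
  "commands": [0, 0, 2, 0, 0, 0, 2, 0, 0, 0, 2, 0, 0, 0, 2, 0, 0, 0, 0, 0]
}}

```text
time: 3.48
position: [0.5134, -0.2034, 0.1888]
tool_rot: [3.14, 0.001, 1.496]
wrist_force: [-0.6, 1.0, 5.1]
gripper_width: -0.0005
gripper_force: 2.3
```

{"fn": "servo_tool", "kwargs": {
  "commands": [0, 0, 1, 0, 0, 0, 1, 0, 0, 0, 1, 0, 0, 0, 0, 0, 0, 0, 0, 0]
}}

```text
time: 3.9
position: [0.5134, -0.2035, 0.1859]
tool_rot: [3.14, 0.001, 1.496]
wrist_force: [-1.5, 0.2, 6.8]
gripper_width: 0.0001
gripper_force: 3.3
```

{"fn": "servo_tool", "kwargs": {
  "commands": [0, 0, 1, 0, 0, 0, 0.5, 0, 0, 0, 0, 0, 0, 0, 0, 0, 0, 0, 0, 0]
}}

```text
time: 4.32
position: [0.5135, -0.2035, 0.1853]
tool_rot: [3.139, 0.002, 1.496]
wrist_force: [-2.8, 1.6, 13.9]
gripper_width: -0.0004
gripper_force: 6.7
```

{"fn": "servo_tool", "kwargs": {
  "commands": [0, 0, 0.8, 0, 0, 0, 0, 0, 0, 0, 0, 0, 0, 0, -2, 0, 0, 0, -8, 0]
}}

```text
time: 4.73
position: [0.5131, -0.2033, 0.1929]
tool_rot: [3.142, 0.0, 1.496]
wrist_force: [-0.5, -0.7, 0.0]
gripper_width: 0.0001
gripper_force: 0.0
```

{"fn": "servo_tool", "kwargs": {
  "commands": [0, 0, -10, 0, 0, 0, -15, 0, 0, 0, -15, 0, 0, 0, 0, 0, 0, 0, 0, 0]
}}

```text
time: 5.15
position: [0.5133, -0.2034, 0.2333]
tool_rot: [3.14, 0.001, 1.496]
wrist_force: [-0.5, 1.2, -0.8]
gripper_width: -0.0001
gripper_force: 0.0
```

Run:
```python
from h import *
for n in ("top","wrist"):
    c=env.capture(n); Q=pts(c).reshape(-1,3)
    k=(abs(Q[:,0]-.513)<.022)&(abs(Q[:,1]+.2034)<.022)&(Q[:,2]<.128)&(Q[:,2]>.095)
    print(n,k.sum(),np.percentile(Q[k,2],[10,50,90]).round(4))
    k=(np.hypot(Q[:,0]-.513,Q[:,1]+.2034)<.055)&(Q[:,2]<.128)&(Q[:,2]>.095)
    print(cv2.minAreaRect((Q[k][:,:2]*1000).astype(np.float32)))
```

```text
top 14 [0.1101 0.1131 0.1147]
((530.3648071289062, -192.34014892578125), (14.333786964416504, 10.646916389465332), 11.058831214904785)
wrist 3914 [0.1122 0.1143 0.1153]
((514.1582641601562, -190.18048095703125), (73.3900146484375, 55.33392333984375), 85.55976867675781)
```

It latched: the top reads 114 mm and it stays in by itself. Next I move beside ear a and go down.

{"fn": "servo_tool", "kwargs": {
  "commands": [14, -11, 0, 0, 14, -11, 0, 0, 14, -10, 0, 0, 0, 0, 15, 0, 0, 0, 15, 0]
}}

```text
time: 5.67
position: [0.4841, -0.1583, 0.2022]
tool_rot: [3.141, 0.0, 1.497]
wrist_force: [-0.0, 0.9, -0.3]
gripper_width: -0.0003
gripper_force: 0.0
```

{"fn": "servo_tool", "kwargs": {
  "commands": [0, 0, 12, 0, 0, 0, 10, 0, 0, 0, 8, 0, 0, 0, 5, 0, 0, 0, 0, 0]
}}

```text
time: 6.08
position: [0.4841, -0.1589, 0.1664]
tool_rot: [-3.139, -0.001, 1.496]
wrist_force: [-0.1, 0.2, 0.6]
gripper_width: -0.0004
gripper_force: 0.0
```

{"fn": "servo_tool", "kwargs": {
  "commands": [0, 4, 0, 0, 0, 4, 0, 0, 0, 3, 0, 0, 0, 3, 0, 0, 0, 0, 0, 0]
}}

```text
time: 6.5
position: [0.4988, -0.16, 0.1678]
tool_rot: [3.141, -0.0, 1.496]
wrist_force: [-2.4, 0.2, 1.3]
gripper_width: -0.0001
gripper_force: 0.9
```

{"fn": "servo_tool", "kwargs": {
  "commands": [1.1, 2.5, 0, 0.06, 1.1, 2.5, 0, 0.06, 1.1, 2.5, 0, 0.06, 1.1, 2.5, 0, 0.06, 1.1, 2.5, 0, 0.06]
}}

```text
time: 6.92
position: [0.5115, -0.1573, 0.1677]
tool_rot: [-3.141, 0.001, 1.193]
wrist_force: [-4.3, -0.2, 2.0]
gripper_width: 0.0001
gripper_force: 1.7
```

{"fn": "servo_tool", "kwargs": {
  "commands": [1.1, 2.5, 0, 0.06, 1.1, 2.5, 0, 0.06, 1.1, 2.5, 0, 0.06, 1.1, 2.5, 0, 0.06, 0, 0, 0, 0]
}}

```text
time: 7.33
position: [0.5226, -0.1578, 0.1675]
tool_rot: [-3.141, 0.0, 0.954]
wrist_force: [-3.3, 0.8, -0.1]
gripper_width: 0.0001
gripper_force: 1.2
```

```bash
cat > m.py <<'E'
from h import *
import sys
c=env.capture("wrist"); P=pts(c); cv2.imwrite(f"pics/{sys.argv[1]}.png",c["color"][...,::-1])
Q=P.reshape(-1,3)
k=(np.hypot(Q[:,0]-.513,Q[:,1]+.2034)<.02)&(Q[:,2]<.14)&(Q[:,2]>.095)
print(k.sum(),np.percentile(Q[k,2],[10,50,90]).round(4) if k.any() else 0)
k=(np.hypot(Q[:,0]-.513,Q[:,1]+.2034)>.035)&(np.hypot(Q[:,0]-.513,Q[:,1]+.2034)<.052)&(Q[:,2]<.126)&(Q[:,2]>.095)&(Q[:,1]<-.2034)
m=Q[k].mean(0); print("ear_b",m, "twist~",np.arctan2(-(m[0]-.513),-(m[1]+.2034))+.073)
E
python3 m.py w2
```

```text
94 [0.1225 0.1233 0.1239]
ear_b [nan nan nan] twist~ nanm.py:8: RuntimeWarning: Mean of empty slice.
  m=Q[k].mean(0); print("ear_b",m, "twist~",np.arctan2(-(m[0]-.513),-(m[1]+.2034))+.073)
  ret = um.true_divide(
```

It looks popped: the top reads 123 mm. I'll back away, lift and verify.

{"fn": "servo_tool", "kwargs": {
  "commands": [0, -8, 0, 0, 0, -10, 0, 0, 0, -12, 0, 0, 0, -10, 0, 0, 0, 0, -20, 0]
}}

```text
time: 7.8
position: [0.4874, -0.1329, 0.1853]
tool_rot: [-3.135, 0.0, 0.958]
wrist_force: [0.2, 0.4, -1.1]
gripper_width: -0.0001
gripper_force: 0.0
```

{"fn": "servo_tool", "kwargs": {
  "commands": [0, 0, -25, 0, 0, 0, -25, 0, 0, 0, -20, 0, -15, 0, 0, 0, -15, 0, 0, 0]
}}

```text
time: 8.22
position: [0.4726, -0.1589, 0.2591]
tool_rot: [3.137, -0.0, 0.959]
wrist_force: [-0.1, -0.6, -1.1]
gripper_width: 0.0001
gripper_force: 0.0
```

```bash
python3 m.py w3
python3 - <<'E'
from h import *
c=env.capture("top"); cv2.imwrite("pics/t2.png",c["color"][...,::-1])
c=env.capture("scene"); cv2.imwrite("pics/s2.png",c["color"][...,::-1])
Q=pts(c).reshape(-1,3); k=(np.hypot(Q[:,0]-.511,Q[:,1]+.206)<.055)&(Q[:,2]>.095)&(Q[:,2]<.13)
print(k.sum(),cv2.minAreaRect((Q[k][:,:2]*1000).astype(np.float32)),np.percentile(Q[k,2],[50,90,97]))
E
```

```text
2309 [0.1227 0.1235 0.1243]
ear_b [ 0.50979916 -0.24454121  0.1195603 ] twist~ 0.15064486160571094
575 ((510.8533630371094, -206.08697509765625), (54.214630126953125, 92.14979553222656), 21.882665634155273) [0.12050379 0.12365742 0.12454198]
```

View pics/s2.png

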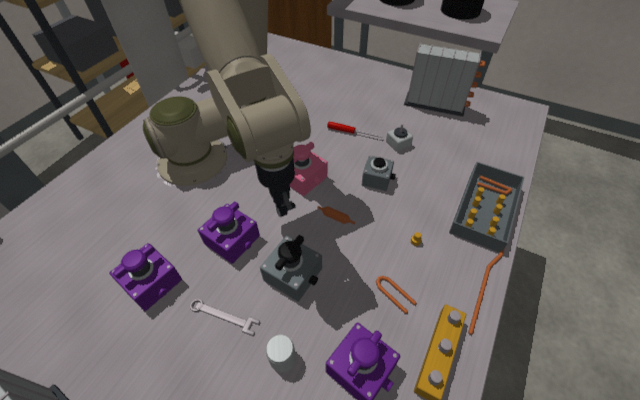

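The mushroom (290,255) is popped out with its ears back at rest. The reset box is at (380,170). Moving over it now.

{"fn": "servo_tool", "kwargs": {
  "commands": [23.5, -8.2, 0, 0, 23.5, -8.2, 0, 0, 23.5, -8.2, 0, 0, 23.5, -8.2, 0, 0, 23.5, -8.2, 0, 0]
}}

```text
time: 8.78
position: [0.5072, -0.0376, 0.2575]
tool_rot: [3.141, -0.0, 0.957]
wrist_force: [0.9, 0.6, -1.0]
gripper_width: 0.0002
gripper_force: 0.0
```

{"fn": "servo_tool", "kwargs": {
  "commands": [23.5, -8.2, 0, 0, 23.5, -8.2, 0, 0, 23.5, -8.2, 0, 0, 23.5, -8.2, 0, 0, 23.5, -8.2, 0, 0]
}}

```text
time: 9.2
position: [0.5413, 0.0822, 0.2575]
tool_rot: [3.142, -0.0, 0.957]
wrist_force: [0.8, 0.5, -0.7]
gripper_width: -0.0002
gripper_force: 0.0
```

{"fn": "servo_tool", "kwargs": {
  "commands": [23.5, -8.2, 0, 0, 23.5, -8.2, 0, 0, 23.5, -8.2, 0, 0, 23.5, -8.2, 0, 0, 23.5, -8.2, 0, 0]
}}

```text
time: 9.62
position: [0.5754, 0.2019, 0.2574]
tool_rot: [-3.141, -0.0, 0.957]
wrist_force: [0.0, -0.8, -0.6]
gripper_width: 0.0001
gripper_force: 0.0
```

Run:
```python
from h import *
c=env.capture("wrist"); Q=pts(c).reshape(-1,3); cv2.imwrite("pics/w4.png",c["color"][...,::-1])
k=(abs(Q[:,0]-.575)<.06)&(abs(Q[:,1]-.2)<.06)
for lo,hi in ((.077,.09),(.054,.064)):
    q=Q[k&(Q[:,2]>lo)&(Q[:,2]<hi)]
    print(len(q),cv2.minAreaRect((q[:,:2]*1000).astype(np.float32)),np.median(q[:,2]))
s=env.read_state(); print(s["position"],s["tool_rot"])
```

```text
1428 ((576.6243896484375, 202.45706176757812), (34.594139099121094, 34.67506790161133), 4.783001899719238) 0.0818707589964648
4971 ((576.2598876953125, 202.16082763671875), (79.92301177978516, 79.9040298461914), 9.817465782165527) 0.05985360083236069
[0.57585999 0.20535909 0.25716588] [-3.14090679e+00 -2.12053190e-03  9.59795872e-01]
```

View pics/w4.png

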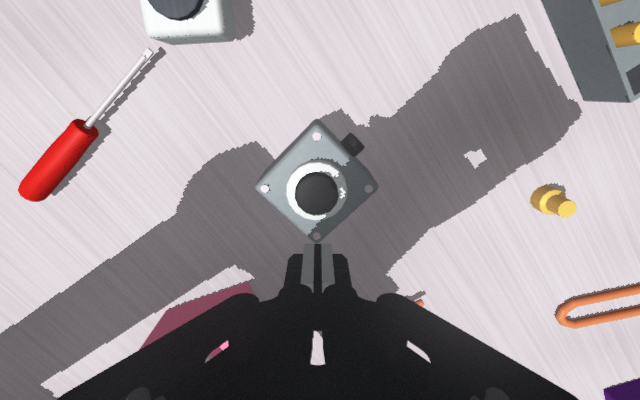

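The wrist view shows the re-arm button at (317,193), centre (0.5765, 0.2023), and the fingers are over it. Pressing now.

{"fn": "servo_tool", "kwargs": {
  "commands": [-1, 1.5, 18, 0, 0, 0, 19, 0, 0, 0, 19, 0, 0, 0, 19, 0, 0, 0, 18, 0]
}}

```text
time: 10.08
position: [0.5757, 0.1987, 0.1634]
tool_rot: [-3.141, -0.0, 0.957]
wrist_force: [-0.7, -0.4, -0.3]
gripper_width: 0.0001
gripper_force: 0.0
```

{"fn": "servo_tool", "kwargs": {
  "commands": [0, 0, 3, 0, 0, 0, 3, 0, 0, 0, 2, 0, 0, 0, 2, 0, 0, 0, 2, 0]
}}

```text
time: 10.5
position: [0.5765, 0.1983, 0.1536]
tool_rot: [3.14, -0.001, 0.956]
wrist_force: [-0.4, 1.1, 2.7]
gripper_width: -0.0002
gripper_force: 1.0
```

{"fn": "servo_tool", "kwargs": {
  "commands": [0, 0, 1, 0, 0, 0, 1, 0, 0, 0, 0.5, 0, 0, 0, 0, 0, 0, 0, 0, 0]
}}

```text
time: 10.92
position: [0.5765, 0.1982, 0.1506]
tool_rot: [3.141, -0.001, 0.956]
wrist_force: [2.2, 1.7, 2.8]
gripper_width: -0.0003
gripper_force: 1.8
```

{"fn": "servo_tool", "kwargs": {
  "commands": [0, 0, 1, 0, 0, 0, 1, 0, 0, 0, 1, 0, 0, 0, 0, 0, 0, 0, 0, 0]
}}

```text
time: 11.33
position: [0.5765, 0.1982, 0.1485]
tool_rot: [3.14, -0.002, 0.956]
wrist_force: [-1.4, 1.7, 13.1]
gripper_width: -0.0001
gripper_force: 6.6
```

At the end stop: 13 N, 6 mm in. Releasing.

{"fn": "servo_tool", "kwargs": {
  "commands": [0, 0, 0.5, 0, 0, 0, 0, 0, 0, 0, -5, 0, 0, 0, -10, 0, 0, 0, -15, 0]
}}

```text
time: 11.75
position: [0.5753, 0.1977, 0.1756]
tool_rot: [-3.139, 0.004, 0.956]
wrist_force: [0.3, -0.1, -0.0]
gripper_width: 0.0
gripper_force: 0.0
```

{"fn": "servo_tool", "kwargs": {
  "commands": [0, 0, -20, 0, 0, 0, -20, 0, 0, 0, -20, 0, 0, 0, -10, 0, 0, 0, 0, 0]
}}

```text
time: 12.17
position: [0.5764, 0.198, 0.2485]
tool_rot: [3.139, -0.002, 0.956]
wrist_force: [-0.1, -0.1, 0.0]
gripper_width: -0.0002
gripper_force: 0.0
```

{"fn": "servo_tool", "kwargs": {
  "commands": [0, 0, 0, 0, 0, 0, 0, 0, 0, 0, 0, 0, 0, 0, 0, 0, 0, 0, 0, 0]
}}

```text
time: 12.58
position: [0.5761, 0.1981, 0.2459]
tool_rot: [-3.141, 0.001, 0.956]
wrist_force: [0.0, -0.0, -0.8]
gripper_width: 0.0001
gripper_force: 0.0
```

Run:
```python
from h import *
c=env.capture("wrist"); Q=pts(c).reshape(-1,3)
k=(np.hypot(Q[:,0]-.5765,Q[:,1]-.2023)<.012)&(Q[:,2]<.1); print("reset",np.median(Q[k,2]))
c=env.capture("scene"); cv2.imwrite("pics/s3.png",c["color"][...,::-1]); Q=pts(c).reshape(-1,3)
k=(np.hypot(Q[:,0]-.511,Q[:,1]+.206)<.055)&(Q[:,2]>.095)&(Q[:,2]<.13)
print("stop",cv2.minAreaRect((Q[k][:,:2]*1000).astype(np.float32)),np.percentile(Q[k,2],[50,90,97]))
```

```text
reset 0.08198153377317796
stop ((510.9668273925781, -206.479736328125), (92.65209197998047, 53.62200927734375), 60.352027893066406) [0.12065066 0.12390244 0.12480157]
```

```bash
python3 -c "
from workcell import env
print(env.finish_job())"
```

```text
the job is handed in; nothing more can be done
None
```

The job is handed in: the mushroom was pushed in, stayed latched on its own, and popped out when ear a was pushed clockwise; the re-arm button was then pressed fully in and let go, and both buttons measured out at the end, at about 12.6 s of the 48 s.

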